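Press the fuel-bottle stopper home with the quick clamp

ROBOT

A 7-joint arm with a two-finger parallel gripper is mounted at the origin on the work surface. World frame = base frame: x ahead of the robot, y to its left, z up, the work surface at z = 0. Lengths are in m, angles in rad, forces in N, time in s.
With the tool pointing down it reaches from about 0.425 to 0.925 m from the base axis. Payload 6.8 kg.
Tool frame: the origin (TCP) lies on the mounting face of the last link; the fingertips stand 173 mm ahead of it and the grasp point (between the pads) lies 155 mm ahead of it; z points along the fingers, y is the line along which they close (so a half turn about z gives the same grasp; the last joint's range is limited). The gripper opens to 85 mm and grips with 20 to 120 N. Pads are 22 mm wide; open, the fingers measure 114 mm over their backs; the gripper's body (76 mm by 85 mm) begins 54 mm behind the grasp point. The pads swing forward as they close: fully open they stand 13 mm farther back than shut.
Start: joints at [-1.318, 0.477, 0.022, 1.555, -0.011, 1.109, -0.083], TCP at [0.238, 0.632, 0.405] pointing down, gripper open.
Joint ranges: [-2.96, 2.96], [-0.34, 2.1], [-1.41, 1.46], [0.24, 2.44], [-1.37, 4.51], [0.17, 1.92], [-2.96, 2.96]. Speed limits (rad/s): [2.39, 2.39, 3.14, 3.14, 3.14, 3.14, 3.14].

INTERFACE

Orientations are given as a rotation vector (axis times angle).
In Python, from bench import r gives the robot as it stands.
- The arm moves only by the tool carry_out, never from a script. Its argument "moves" is a list of rows, each a list of 5 numbers: the shift along the tool's x, y, z in m, then the turn about the tool's z in rad, then the finger opening in m, from 0 to 0.0854. In form: [[dx, dy, dz, roll, claw], ...]. A call has exactly 8 rows; each row is the pose to reach, as a shift and turn from the pose commanded when the call began, along the tool's axes at that moment; what a row does not reach only later rows make up. A row lasts 1/10 s, in which the tool goes at most 50 mm and 8.59 degrees, less where a joint would pass 70% of its speed; a pose out of reach is approached as far as the arm can. A call with a gripper value outside its range is refused whole. The fingers move at their own pace and stop on an object; "force" is the grip in N (left out, the last holds). Time passes only in rows, so rows that repeat a pose let the fingers close, or fill a call up. It gives the time, the measured TCP pose, the force, the opening and the grip force at its end, in the units of the state.
- r.get_obs(): the state, without advancing time (a new reading comes with each control period).
- r.grab_frame(name): name is "scene" or "side" or "wrist"; returns the picture (420x560x3 uint8, red, green, blue); there is no depth.
- r.calibration(name): a dict with "fx", "fy", "cx", "cy" (pixels), "rvec" (rotation vector, rad) and "tvec" (3), from world to camera coordinates, as OpenCV has them. Camera axes: x right, y down, z forward; pixel columns grow to the right and rows downward; lengths in m; the calibration is good to about 2 mm. A picture is of the moment at which its call begins: read the wrist's pose just before it. calibration takes no time and is no camera call; for the wrist camera it gives the pose at the moment of the call.
- r.hand_in(): hands the job in; it is judged then, once.
The state is a dict: "clock": time; "joints": joint angles; "qvel": joint speeds; "tau": joint torques, N m; "tcp_pos": TCP position; "orientation": TCP orientation; "contact_force": force on the tool from outside, world axes, zero at the start; "moment": the same for the moment, N m; "grip_width": finger opening in m; "gripper_force": force on a finger pad.
Only numpy, scipy, OpenCV 4.12 (cv2) and the standard library are available. Lean on these libraries where they do the work, as an engineer would, in place of code of your own. Each camera call takes 0.05 s, during which the arm holds its last target. There are 200 camera calls.

TASK

Squeeze the quick clamp's red trigger, stroke after stroke, so that its jaw walks onto the blue stopper and presses it firmly home in the fuel bottle; home is felt, not seen (it goes solid at a different depth each time), and squeezing hard after that crushes the stopper. Then let go of the trigger and press the yellow release tab down until the jaw has sprung all the way back open, and leave the clamp alone. Do not push the jaw or touch the stopper by hand, and do not shift the cup, plate or spatula.

Things in the scene. Friction and masses are not known exactly. Their poses are not given: they have to be found in the camera images.
- clamp: Quick bar clamp bolted to the cart: black housing 44 x 200 x 62 mm, upright orange fixed handle (22 wide, 14 thick, top 170 mm up), red trigger in front of it, yellow release tab behind, steel bar with the moving jaw. Origin on the cart top under the handle's trigger-side face; +y runs along the bar from grip to jaw, z up. Fixed jaw at y = 67 to 75 mm, 107 mm tall.
- squeeze (a point): Point midway between the outer faces of handle and trigger when fully squeezed, 140 mm up. The handle's outer face is fixed, 14 mm from it towards the clamp's -y; the trigger's outer face is 14 mm towards +y when fully squeezed, 30 mm at rest. Both stand free 95 to 165 mm above the cart and can be taken between two fingers from above.
- trigger_face (a point): Middle of the trigger's outer face (20 mm wide, 85 to 165 mm above the cart), 140 mm above the cart; its -y is the way it is squeezed.
- trigger (a joint): Trigger travel, m: 0 at rest, 0.016 fully squeezed (towards the handle, clamp's -y). Its spring takes 4 N at rest, 6 N at the end, and returns it. The first 5-6 mm are idle, then a pawl draws the bar along one to one; let go, a second pawl keeps the gain in whole steps of 6 mm, one a stroke. The jaw presses with the squeezing force less 8 to 10 N; once home the trigger stalls short of its end.
- bar (a joint): How far the bar and moving jaw have been drawn towards the bottle, m: 0 fully open, at most 0.05. A spring of 2 to 3 N draws it back to 0 once the release tab is held down and the trigger is let go.
- jaw: Moving jaw at the bar's end: black upright block with a rubber pad 40 x 40 mm; it gives 0.2 mm per N. Origin as the clamp's, moved along the clamp's -y by the bar's travel; the pad's face is 231 mm from that origin along +y, 85 mm up.
- bottle: Aluminium fuel bottle 64 mm in diameter lying fixed in the clamp's cradle, its neck towards the moving jaw. Origin as the clamp's; the axis runs along y, 85 mm above the cart, base at y = 75 mm, neck rim at y = 195 mm.
- plug: Blue-headed push-in stopper in the neck, head 27 mm in diameter. Origin as the clamp's when wholly out; moves along -y going in; head face at y = 225 mm of it. Starts 0 to 6 mm in, slides stiffly (4 N) until it meets an unseen shoulder 10 to 18 mm in, different in each bottle. It is home once the jaw has pressed it with more than 10 N for a moment; over 35 N crushes it.
- tab_top (a point): Middle of the top of the yellow release tab (26 x 24 mm), 115 mm above the cart when up, 97 mm behind the clamp's origin along -y. Pressed straight down.
- tab (a joint): Release tab travel in m, 0 up, 0.007 fully down; 2 N at the start, about 7 N fully down (up to 15 N while the clamp is loaded), springs back. From 5.5 mm on the bar is free to run back, if the trigger is at rest; it needs about half a second to run out.
- cup: Red anodized cup, 80 mm across, 85 mm tall, standing near the clamp; origin under its centre. Leave it alone.
- plate: Black plastic plate 170 mm across, 18 mm tall; origin under its centre. Leave it alone.
- spatula: Green spatula 260 mm long lying on the cart near the clamp, along its own x. Leave it alone.

How it is judged:
On the way, in this order (a step that is already met when the one before it is completed fails the run):
1. the jaw, drawn by the trigger, presses the stopper home with more than 10 N (contact force between jaw and plug above 10 N and value of joint trigger above 0.003 m), for 0.2 s.
2. the trigger is let go and the release tab pressed (value of joint tab above 0.005 m and value of joint trigger below 0.002 m), for 0.1 s.
At the end, for the whole second after the job is handed in: The stopper was pressed home (over 10 N for 0.2 s) and is still at least 8.5 mm in, the bar is back within 3 mm of fully open and still, and trigger and tab are back at rest within 1.5 mm (value of joint bar below 0.003 m and velocity of joint bar below 0.01 m/s and value of joint each of tab, trigger below 0.0015 m and y of plug in the frame of bottle below -0.0085 m); the robot touches nothing.
It fails at once if the stopper is crushed: pressed with more than 35 N (contact force between jaw and plug above 35 N).
It fails at once if the robot touches the stopper or pushes the moving jaw (contact force between any of the fingers, the arm and plug above 1 N or contact force between any of the fingers, the arm and jaw above 2 N).
It fails at once if cup, plate or spatula is shifted by more than 20 mm (distance of any of cup, plate, spatula from where it was at the start of the episode above 0.02 m).
It also fails if it takes over 48 s, if anything falls off the work surface, if the arm or the gripper's body presses on something with over 40 N, if the wrist force passes 120 N, or if a joint passes its speed limit or range.

## Working session

There is one attempt and no reset: what is moved stays moved. The work goes in short steps, Python scripts to look and compute and a tool call to move; the robot and the scene stay as the last step left them, time stands still between calls to the robot, and variables do not carry over. Pictures are saved under pics/ and viewed, at most 10 in all, crops included, and the job is handed in when it is done.

Besides the shell and the picture viewer there is one more tool, called after "Call:" as a command line: name --pt "numbers of a row" for each row, then --argument value for the rest. carry_out: Moves the arm, as the interface text tells. Its arguments: {"type":"object","properties":{"moves":{"type":"array","items":{"type":"array","items":{"type":"number"}}},"force":{"type":"number"}},"required":["moves"]}

```bash
mkdir -p pics
python3 - <<'E'
from bench import r
import cv2
print(r.get_obs())
for n in ("scene","side"):
    im=r.grab_frame(n); cv2.imwrite(f"pics/{n}0.png",im[:,:,::-1]); print(r.calibration(n))
E
```

```text
{'clock': 0.0, 'joints': array([-1.31808905,  0.47779465,  0.02230466,  1.55645578, -0.0115114 ,
        1.10929815, -0.08310438]), 'qvel': array([-1.49704377e-04, -4.25371312e-04, -7.45423149e-05, -6.29144767e-04,
       -1.54022215e-03, -1.68994786e-03,  1.85785605e-03]), 'tau': array([ 3.14358749e-04, -5.96452045e+01,  1.60806801e+00, -2.81194353e+01,
        1.25037198e-02,  9.45434149e-03, -3.76657809e-06]), 'tcp_pos': array([0.23816931, 0.63128724, 0.40372657]), 'orientation': array([-5.63579062e-01, -3.09040375e+00,  2.85132391e-03]), 'contact_force': array([-0.2991186 ,  0.72627859,  0.33053358]), 'moment': array([0.03090522, 0.03298731, 0.00880246]), 'gripper_force': 0.0, 'grip_width': 0.08585747996467472}
{'fx': 418.34866181046937, 'fy': 418.34866181046937, 'cx': 273.3090718439271, 'cy': 211.37538751589653, 'rvec': array([ 1.39036415,  2.37373542, -0.75016353]), 'tvec': array([ 0.38934695, -0.31242945,  1.11369833])}
{'fx': 401.38778235676705, 'fy': 401.38778235676705, 'cx': 283.9743674517923, 'cy': 212.08514854671975, 'rvec': array([ 0.36905247, -2.6920992 ,  1.33079796]), 'tvec': array([0.51521832, 0.23286454, 0.71895851])}
```

View pics/scene0.png

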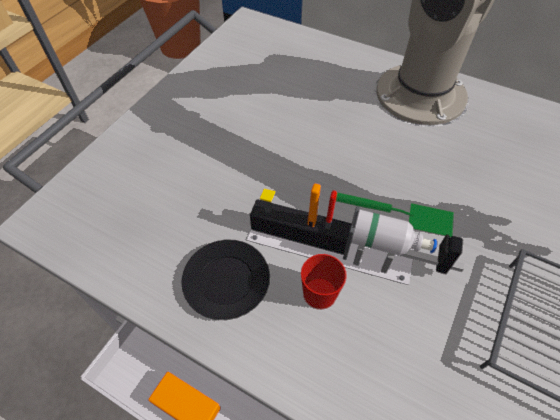

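View pics/side0.png

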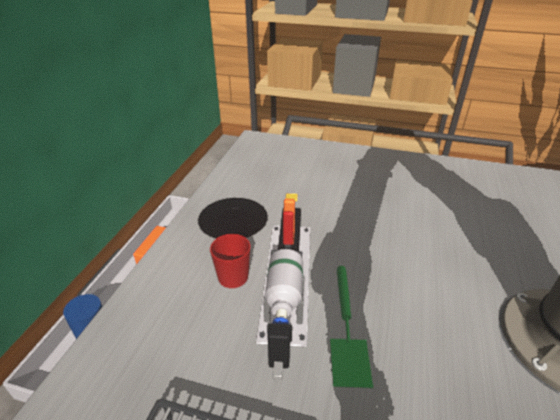

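The scene view shows the orange handle top at about (316,187), the red trigger at (332,195), the yellow tab at (267,195) and the jaw at (450,255). The side view looks along the bar, with the trigger at (289,215) in front of the handle. Next I'll segment the coloured parts.

Run:
```python
import cv2,numpy as np
out=[]
for n,(x0,y0,w,h) in (("scene",(240,170,120,90)),("side",(250,185,80,60))):
    im=cv2.imread(f"pics/{n}0.png"); hsv=cv2.cvtColor(im,cv2.COLOR_BGR2HSV)
    for c,lo,hi in (("red",0,6),("orange",9,21),("yellow",23,32),("blue",100,125)):
        m=cv2.inRange(hsv,(lo,130,60),(hi,255,255))
        k,l,s,ce=cv2.connectedComponentsWithStats(m)
        for i in range(1,k):
            if s[i,4]>12 and 200<ce[i][0]<460 and 170<ce[i][1]<340: print(n,c,s[i],ce[i].round(1))
    c=cv2.resize(im[y0:y0+h,x0:x0+w],(600,450) if n=="side" else (600,450),interpolation=cv2.INTER_NEAREST); out.append(c)
a=np.hstack([cv2.resize(o,(400,300)) for o in out]);cv2.imwrite("pics/crop.png",a)
```

```text
scene red [326 190  11  33 168] [331.3 205.8]
scene red [ 301  254   45   55 1659] [322.  279.7]
scene orange [307 183  14  44 348] [313.6 203.9]
scene yellow [260 189  16  13 147] [267.1 194.9]
scene blue [431 239   6  13  37] [434.1 245.3]
side red [283 211  12  34 358] [287.8 227.6]
side red [ 210  233   40   55 1690] [231.1 258.8]
side orange [284 197  12  16 146] [289.3 204.3]
side yellow [286 194  11   7  44] [292.  195.8]
side blue [274 318  14   5  53] [280.5 320. ]
```

View pics/crop.png

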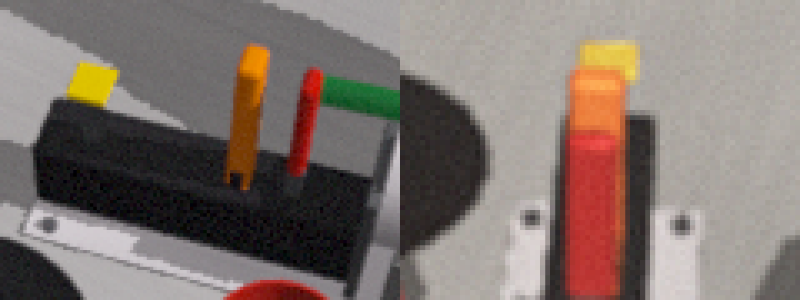

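```bash
cat > h.py <<'E'
import numpy as np,cv2
from bench import r
from scipy.optimize import least_squares
C={n:r.calibration(n) for n in ("scene","side")}
def proj(c,P):
    K=np.array([[c["fx"],0,c["cx"]],[0,c["fy"],c["cy"]],[0,0,1]])
    return cv2.projectPoints(np.float64(P).reshape(-1,1,3),c["rvec"],c["tvec"],K,None)[0].reshape(-1,2)
def w(p,P):
    P=np.atleast_2d(P).astype(float);c,s=np.cos(p[2]),np.sin(p[2])
    return np.c_[p[0]+c*P[:,0]-s*P[:,1],p[1]+s*P[:,0]+c*P[:,1],P[:,2]]
def box(x0,x1,y0,y1,z0,z1): return [[x,y,z] for x in(x0,x1) for y in(y0,y1) for z in(z0,z1)]
E
python3 - <<'E'
from h import *
H=box(-.011,.011,-.014,0,.1,.17);Tr=box(-.01,.01,.022,.030,.1,.165)
tab=[0,-.097,.115];plug=[0,.224,.085]
def res(p):
    q=lambda n,P:proj(C[n],w(p,P))
    h,t=q("scene",H),q("scene",Tr);h2,t2=q("side",H),q("side",Tr)
    return np.r_[h[:,1].min()-183,h[:,0].max()-321,t[:,1].min()-190,t[:,0].max()-337,
      q("scene",tab)[0]-[267.5,195.2],h2[:,1].min()-197,h2[:,0].min()-284,h2[:,0].max()-296,t2[:,1].min()-211,t2[:,0].min()-283,t2[:,0].max()-295]
b=min((least_squares(res,[.6,.1,a],loss="soft_l1") for a in np.arange(-3,3.2,.5)),key=lambda s:s.cost)
p=b.x;print(p,b.cost,res(p).round(1))
for n in C:print(n,proj(C[n],w(p,[[0,.224,.085],[0,-.097,.115]])))
for k,P in dict(sq=[0,0,.14],tab=tab,jaw=[0,.231,.085]).items():print(k,w(p,P))
from scipy.spatial.transform import Rotation as R
print(R.from_rotvec(r.get_obs()["orientation"]).as_matrix().round(3)); print(r.calibration("wrist"))
E
```

```text
[ 0.53836097 -0.04780091  0.23210258] 3.7491887951570453 [-1.6  0.1 -2.1  0.6 -0.6 -0.4  0.6 -0.7 -0.9 -0.   0.2 -0.9]
scene [[437.33511949 243.16613581]
 [266.88064673 194.84189512]]
side [[284.5732328  327.8514972 ]
 [290.11389935 196.32721866]]
sq [[ 0.53836097 -0.04780091  0.14      ]]
tab [[ 0.56067332 -0.14219984  0.115     ]]
jaw [[0.48522537 0.1770048  0.085     ]]
[[-0.936  0.353 -0.   ]
 [ 0.353  0.936 -0.002]
 [-0.    -0.002 -1.   ]]
{'fx': 298.0267607163476, 'fy': 298.0267607163476, 'cx': 283.58481211088355, 'cy': 210.24690915014384, 'rvec': array([-2.36977087, -1.63947358, -0.24792732]), 'tvec': array([-0.67523408, -0.03953489,  0.37860363])}
```

Call:
carry_out --pt "-0.033 -0.033 0 -0.08 0.085" --pt "-0.066 -0.066 0 -0.16 0.085" --pt "-0.1 -0.1 0 -0.24 0.085" --pt "-0.134 -0.134 0 -0.32 0.085" --pt "-0.168 -0.168 0 -0.4 0.085" --pt "-0.202 -0.202 0 -0.48 0.085" --pt "-0.236 -0.236 0 -0.56 0.085" --pt "-0.27 -0.27 0 -0.593 0.085" --force 20

```text
clock: 0.9
tcp_pos: [0.3959, 0.2816, 0.4045]
orientation: [0.368, -3.12, 0.0]
contact_force: [1.2, -0.3, -0.7]
grip_width: 0.0851
gripper_force: 0.0
```

```bash
cat >> h.py <<'E'
from scipy.spatial.transform import Rotation as R
def go(P,p,tip=None):
    "tool-axis shift to bring the TCP to clamp-frame point P, and roll to align tool y with clamp y"
    o=r.get_obs();M=R.from_rotvec(o["orientation"]).as_matrix()
    d=M.T@(w(p,P)[0]-o["tcp_pos"]);yw=M.T@np.array([-np.sin(p[2]),np.cos(p[2]),0])
    print("t",round(o["clock"],2),"shift",d.round(4),"roll",np.arctan2(-yw[0],yw[1]).round(4),"tilt",M[:,2].round(4),"w",o["grip_width"].round(4))
E
python3 -c "
from h import *
go([0,0,.40],[.5384,-.0478,.2321]);print(r.get_obs()['joints'])"
```

```text
Traceback (most recent call last):
  File "h.py", line 17, in go
    print("t",round(o["clock"],2),"shift",d.round(4),"roll",np.arctan2(-yw[0],yw[1]).round(4),"tilt",M[:,2].round(4),"w",o["grip_width"].round(4))
                                                                                                                         ^^^^^^^^^^^^^^^^^^^^^
AttributeError: 'float' object has no attribute 'round'
```

```bash
sed -i 's/o\["grip_width"\].round(4)/o["grip_width"]/' h.py
python3 -c "
from h import *
go([0,0,.40],[.5384,-.0478,.2321]);print(r.get_obs()['joints'])"
```

```text
t 0.9 shift [-0.0619 -0.3535  0.0045] roll 0.0028 tilt [-2.e-04 -1.e-04 -1.e+00] w 0.08511265860961549
[-0.79075876  0.16435119  0.04941755  1.99863293 -0.00980783  0.97902752
  1.06918167]
```

Call:
carry_out --pt "-0.008 -0.044 0 0 0.085" --pt "-0.016 -0.088 0 0 0.085" --pt "-0.023 -0.133 0 0 0.085" --pt "-0.031 -0.177 0 0 0.085" --pt "-0.039 -0.221 0 0 0.085" --pt "-0.047 -0.265 0 0 0.085" --pt "-0.054 -0.31 0 0 0.085" --pt "-0.062 -0.353 0 0 0.085"

```text
clock: 1.7
tcp_pos: [0.5373, -0.0476, 0.4045]
orientation: [0.364, -3.12, -0.0]
contact_force: [1.1, 0.1, -0.7]
grip_width: 0.0849
gripper_force: 0.0
```

```bash
python3 -c "
from h import *
go([0,0,.40],[.5384,-.0478,.2321]);print(r.get_obs()['joints'])
c=r.calibration('wrist');im=r.grab_frame('wrist');cv2.imwrite('pics/w1.png',im[:,:,::-1])
p=[.5384,-.0478,.2321]
print(c,proj(c,w(p,[[0,-.007,.17],[0,.028,.165],[0,-.097,.115],[0,.2,.085]])))"
```

```text
t 1.7 shift [-0.001  -0.0004  0.0045] roll -0.0001 tilt [-4.e-04 -0.e+00 -1.e+00] w 0.08492398232935222
[-0.28755645  0.2576899   0.31196107  1.89773527 -0.09305467  1.00044416
  1.86788028]
{'fx': 298.0267607163476, 'fy': 298.0267607163476, 'cx': 283.58481211088355, 'cy': 210.24690915014384, 'rvec': array([-1.8201132 , -2.30076053, -0.34948944]), 'tvec': array([ 0.16956624, -0.52834463,  0.22595713])} [[272.69402095 226.70007306]
 [320.1354464  224.34980909]
 [175.05292639 205.33331123]
 [483.21616356 196.91976654]]
```

View pics/w1.png

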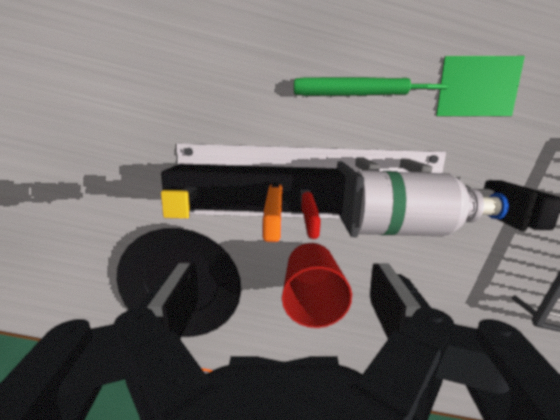

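The wrist view shows the handle top around (272,235), the trigger top at (314,230), the tab at (176,204) and the bottle axis level at row ≈200. That is close to the predictions, so I'll refine the fit with this view.

Run:
```python
from h import *
im=cv2.imread("pics/w1.png");hsv=cv2.cvtColor(im,cv2.COLOR_BGR2HSV);bb={}
for c,lo,hi in (("red",0,7),("red2",172,180),("orange",8,21),("yellow",23,32)):
    k,l,s,ce=cv2.connectedComponentsWithStats(cv2.inRange(hsv,(lo,130,60),(hi,255,255)))
    for i in range(1,k):
        if s[i,4]>30 and 180<ce[i][1]<242: print(c,s[i],ce[i].round(1)); bb[c]=s[i]
cw=r.calibration("wrist")
H=box(-.011,.011,-.014,0,.1,.17);Tr=box(-.01,.01,.022,.030,.1,.165)
Tb=box(-.013,.013,-.109,-.085,.111,.115)
def f(P,b,p):
    q=proj(cw,w(p,P)); return np.r_[q.min(0)-b[:2],q.max(0)-(b[:2]+b[2:4])]
def res(p,full=False):
    q=lambda n,P:proj(C[n],w(p,P))
    h,t=q("scene",H),q("scene",Tr);h2,t2=q("side",H),q("side",Tr)
    a=np.r_[h[:,1].min()-183,h[:,0].max()-321,t[:,1].min()-190,t[:,0].max()-337,
      q("scene",[0,-.097,.115])[0]-[267.5,195.2],h2[:,1].min()-197,h2[:,0].min()-284,h2[:,0].max()-296,t2[:,1].min()-211,t2[:,0].min()-283,t2[:,0].max()-295]
    return np.r_[a,f(H,bb["orange"],p)[[3]],f(Tr,bb["red"],p)[[2,3]],f(Tb,bb["yellow"],p)]
b=least_squares(res,[.538,-.048,.232],loss="soft_l1");print(b.x,b.cost,res(b.x).round(1))
b=least_squares(lambda p:res(p)[12:],[.538,-.048,.232]);print("wrist only",b.x,b.cost,b.fun.round(1))
```

```text
red [302 192  19  47 579] [310.8 215.2]
orange [263 184  20  58 969] [272.6 213.7]
yellow [161 189  29  29 708] [175.5 203.1]
[ 0.54159234 -0.05567629  0.20707013] 23.694931033949167 [-2.2 -4.6 -2.2 -4.2 -4.7 -1.8 -1.9 -1.2 -1.4 -2.8 -0.7 -1.8 -0.3  2.9
 -0.5  0.2 -0.   1.7  0.1]
wrist only [ 0.54222319 -0.05697282  0.20405786] 1.3872000000225637 [ 0.1  1.   0.  -1.3 -0.1  0.1  0.1]
```

```bash
cat > fit.py <<'E'
from h import *
def blobs(im):
    hsv=cv2.cvtColor(im,cv2.COLOR_RGB2HSV);o={}
    for c,lo,hi in (("red",0,7),("orange",8,21),("yellow",23,32),("blue",100,125)):
        k,l,s,ce=cv2.connectedComponentsWithStats(cv2.inRange(hsv,(lo,130,60),(hi,255,255)))
        o[c]=[(s[i],ce[i].round(1)) for i in range(1,k) if s[i,4]>12]
    return o
E
python3 - <<'E'
from fit import *
print(r.get_obs()["tcp_pos"],abs(r.get_obs()["qvel"]).max())
cw=r.calibration("wrist");im=r.grab_frame("wrist");cv2.imwrite("pics/w2.png",im[:,:,::-1])
o=blobs(im)
for c in o:
    for s,ce in o[c]:
        if 180<ce[1]<245:print(c,s,ce)
print(cw["rvec"],cw["tvec"])
for p in ([.5384,-.0478,.2321],[.5422,-.057,.204]):
  for n,c in (("scene",C["scene"]),("side",C["side"]),("wrist",cw)):
    print(n,*[(a,proj(c,w(p,P)).round(0).tolist()) for a,P in dict(tabtop=[[0,-.097,.115]],handletop=[[-.011,0,.17],[.011,0,.17],[.011,-.014,.17],[-.011,-.014,.17]],trig=[[-.01,.03,.165],[.01,.03,.165]],plugface=[[0,.222,.085]],bottlebase=[[0,.075,.117]]).items()])
E
```

```text
[ 0.53896562 -0.05489177  0.40500286] 0.17481657945295304
red [311 191  21  47 616] [321.4 213.8]
orange [274 184  20  58 960] [283.4 213. ]
yellow [172 189  28  29 705] [185.6 203.1]
blue [502 191  18  27 209] [512.5 203.7]
[-1.82512629 -2.28974553 -0.34502123] [ 0.17493188 -0.52990338  0.2241161 ]
scene ('tabtop', [[267.0, 195.0]]) ('handletop', [[321.0, 183.0], [318.0, 193.0], [310.0, 191.0], [313.0, 181.0]]) ('trig', [[338.0, 189.0], [335.0, 198.0]]) ('plugface', [[436.0, 243.0]]) ('bottlebase', [[358.0, 215.0]])
side ('tabtop', [[290.0, 196.0]]) ('handletop', [[295.0, 202.0], [283.0, 202.0], [284.0, 198.0], [295.0, 198.0]]) ('trig', [[294.0, 214.0], [283.0, 214.0]]) ('plugface', [[285.0, 327.0]]) ('bottlebase', [[288.0, 249.0]])
wrist ('tabtop', [[185.0, 205.0]]) ('handletop', [[294.0, 212.0], [294.0, 240.0], [275.0, 240.0], [275.0, 212.0]]) ('trig', [[335.0, 211.0], [334.0, 236.0]]) ('plugface', [[515.0, 195.0]]) ('bottlebase', [[376.0, 205.0]])
scene ('tabtop', [[262.0, 193.0]]) ('handletop', [[316.0, 183.0], [312.0, 192.0], [304.0, 190.0], [308.0, 181.0]]) ('trig', [[332.0, 189.0], [329.0, 198.0]]) ('plugface', [[430.0, 245.0]]) ('bottlebase', [[352.0, 215.0]])
side ('tabtop', [[291.0, 194.0]]) ('handletop', [[294.0, 199.0], [283.0, 199.0], [283.0, 195.0], [295.0, 195.0]]) ('trig', [[293.0, 211.0], [282.0, 210.0]]) ('plugface', [[280.0, 322.0]]) ('bottlebase', [[286.0, 246.0]])
wrist ('tabtop', [[174.0, 204.0]]) ('handletop', [[281.0, 214.0], [281.0, 242.0], [262.0, 242.0], [262.0, 213.0]]) ('trig', [[322.0, 214.0], [320.0, 239.0]]) ('plugface', [[504.0, 202.0]]) ('bottlebase', [[365.0, 209.0]])
```

```bash
cat >> fit.py <<'E'
H=box(-.011,.011,-.014,0,.1,.17);Tr=box(-.01,.01,.022,.030,.1,.165)
Tb=box(-.013,.013,-.109,-.085,.111,.115)
def sceneres(p):
    q=lambda n,P:proj(C[n],w(p,P))
    h,t=q("scene",H),q("scene",Tr);h2,t2=q("side",H),q("side",Tr)
    pl=box(-.0135,.0135,.218-p[3],.225-p[3],.0715,.0985)
    return np.r_[h[:,1].min()-183,h[:,0].max()-321,t[:,1].min()-190,t[:,0].max()-337,
      q("scene",[0,-.097,.115])[0]-[267.5,195.2],h2[:,1].min()-197,h2[:,0].min()-284,h2[:,0].max()-296,t2[:,1].min()-211,t2[:,0].min()-283,t2[:,0].max()-295,
      q("side",pl)[:,0].mean()-281, ]
def wristres(p,cw,b):
    def f(P,c):
        q=proj(cw,w(p,P)); s=b[c][0]; return np.r_[q.min(0)-s[:2],q.max(0)-(s[:2]+s[2:4])]
    bl=proj(cw,w(p,[0,.2215-p[3],.085]))[0]-b["blue"][1]-.5
    return np.r_[f(H,"orange")[[2,3]],f(Tr,"red")[[2,3]],f(Tb,"yellow"),bl[1]]
E
python3 - <<'E'
from fit import *
print(r.get_obs()["tcp_pos"],abs(r.get_obs()["qvel"]).max())
cw=r.calibration("wrist");im=r.grab_frame("wrist");cv2.imwrite("pics/w3.png",im[:,:,::-1])
print(r.get_obs()["tcp_pos"],abs(r.get_obs()["qvel"]).max())
o=blobs(im);b={c:[v for v in o[c] if 180<v[1][1]<245][0] for c in o}
print(b)
for f in (lambda p:wristres(p,cw,b),sceneres,lambda p:np.r_[wristres(p,cw,b),sceneres(p)]):
    s=least_squares(lambda p:np.r_[f(p),(p[3]-.003)*500],[.538,-.048,.232,.003],x_scale=[.1,.1,.1,.01],loss="soft_l1");print(s.x.round(4),round(s.cost,1),f(s.x).round(1))
E
```

```text
[ 0.5380342  -0.0520022   0.40475245] 0.08058378087998559
[ 0.53740893 -0.04877806  0.40438865] 0.06183695840639035
{'red': (array([307, 191,  20,  48, 598], dtype=int32), array([317.1, 214.6])), 'orange': (array([270, 184,  19,  58, 965], dtype=int32), array([279.1, 213.7])), 'yellow': (array([167, 190,  30,  29, 698], dtype=int32), array([181.6, 203.8])), 'blue': (array([498, 191,  18,  27, 209], dtype=int32), array([508.7, 203.8]))}
[ 0.5402 -0.048   0.2008  0.0029] 4.0 [ 0.2  0.9  2.9  0.9 -1.1 -0.6 -0.9 -0.3 -0.8]
[ 0.5386 -0.0479  0.2076  0.003 ] 4.2 [-1.7  0.1 -1.7  0.6 -0.3 -1.2  0.5 -0.8 -0.9 -0.2 -0.3 -1.3  0.2]
[ 0.5397 -0.0479  0.2062  0.003 ] 9.5 [ 0.3  0.4  3.1  0.2 -0.9 -0.4 -0.7 -0.3 -2.3 -1.2 -0.1 -1.3  0.3 -0.6
 -0.9  0.4 -1.3 -1.4 -0.3 -0.9 -1.9 -0.6]
```

Call:
carry_out --pt "0 0 0.02 0.026 0.085" --pt "-0.001 0 0.045 0.026 0.085" --pt "-0.001 0 0.07 0.026 0.085" --pt "-0.001 0 0.09 0.026 0.085" --pt "-0.001 0 0.105 0.026 0.085" --pt "-0.001 0 0.11 0.026 0.085" --pt "-0.001 0 0.11 0.026 0.085" --pt "-0.001 0 0.11 0.026 0.085" --force 20

```text
clock: 2.65
tcp_pos: [0.5383, -0.0449, 0.2953]
orientation: [-0.324, 3.124, 0.0]
contact_force: [-0.1, 0.3, -0.1]
grip_width: 0.0852
gripper_force: 0.0
```

```bash
python3 -c "
from h import *
go([0,0,.295],[.5395,-.048,.206]);o=r.get_obs();print(o['contact_force'],abs(o['qvel']).max())
im=r.grab_frame('side');cv2.imwrite('pics/s2.png',cv2.resize(im[130:270,190:380],(760,560))[:,:,::-1])"
```

```text
t 2.65 shift [-0.0005 -0.0033  0.0003] roll 0.0009 tilt [ 8.e-04  3.e-04 -1.e+00] w 0.08520526394039342
[-0.09672954  0.27321635 -0.1106921 ] 0.007119746940286597
```

View pics/s2.png

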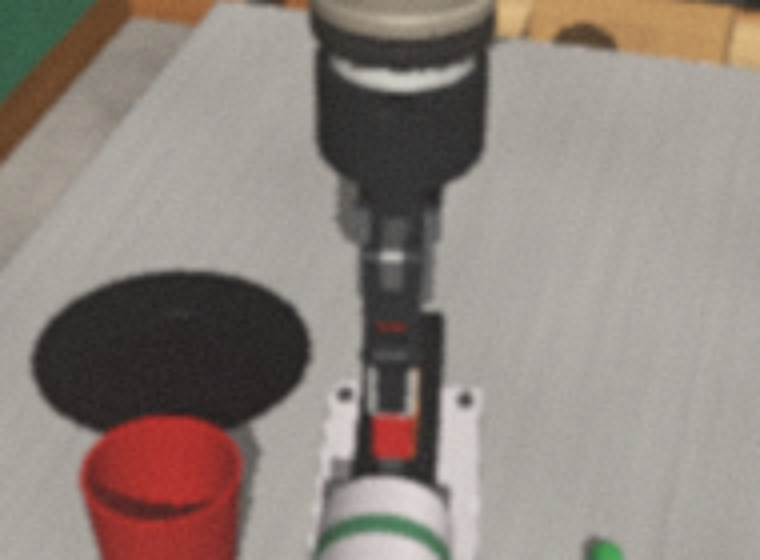

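Call:
carry_out --pt "-0.0005 -0.003 0 0 0.07" --pt "-0.0005 -0.003 0 0 0.062" --pt "-0.0005 -0.003 0 0 0.055" --pt "-0.0005 -0.003 0 0 0.048" --pt "-0.0005 -0.003 0 0 0.041" --pt "-0.0005 -0.003 0 0 0.034" --pt "-0.0005 -0.003 0 0 0.025" --pt "-0.0005 -0.003 0 0 0.02" --force 20

```text
clock: 3.5
tcp_pos: [0.5399, -0.0493, 0.296]
orientation: [-0.321, 3.123, -0.001]
contact_force: [0.4, -3.3, 8.9]
grip_width: 0.0274
gripper_force: 21.7
```

```bash
cat > st.py <<'E'
from fit import *
def st(save=None):
    go([0,0,.295],[.5395,-.048,.206]);o=r.get_obs();print("F",o['contact_force'].round(1),"grip",round(o['gripper_force'],1),"v",abs(o['qvel']).max().round(3))
    im=r.grab_frame('scene')
    for s,c in blobs(im)["blue"]:
        if 380<c[0]<470 and 225<c[1]<260: print("blue",s,c)
    if save: cv2.imwrite(save,cv2.resize(im[160:290,240:500],(780,390))[:,:,::-1])
E
python3 -c "
from st import *
st('pics/a1.png')"
```

```text
t 3.5 shift [0.0001 0.0014 0.001 ] roll -0.0012 tilt [ 2.5e-03 -7.0e-04 -1.0e+00] w 0.027417507117238234
F [ 0.4 -3.3  8.9] grip 21.7 v 0.001
blue [431 239   7  14  46] [434.5 245.7]
```

View pics/a1.png

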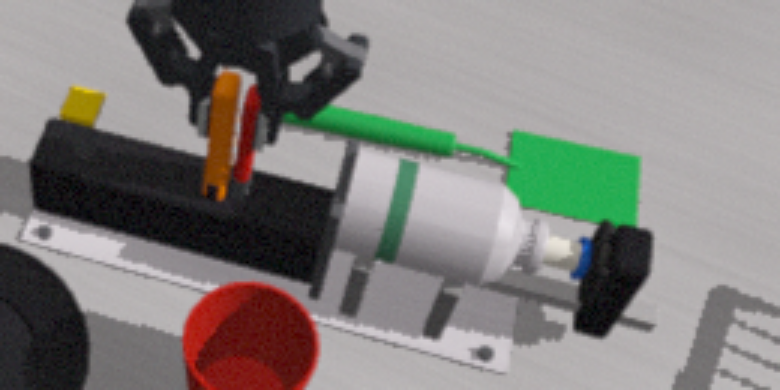

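The picture shows the handle and trigger fully squeezed together (210–260,70–190 in the crop) and the jaw near the blue head. Stroke 2 next.

Call:
carry_out --pt "0 0 0 0 0.04" --pt "0 0 0 0 0.055" --pt "0 0 0 0 0.07" --pt "0 0 0 0 0.072" --pt "0 0 0 0 0.072" --pt "0 0 0 0 0.072" --pt "0 0 0 0 0.072" --pt "0 0 0 0 0.065" --force 20

```text
clock: 4.35
tcp_pos: [0.5392, -0.0482, 0.2947]
orientation: [-0.323, 3.125, 0.0]
contact_force: [0.1, -0.3, 0.1]
grip_width: 0.065
gripper_force: 0.0
```

Call:
carry_out --pt "0 0 0 0 0.058" --pt "0 0 0 0 0.052" --pt "0 0 0 0 0.047" --pt "0 0 0 0 0.042" --pt "0 0 0 0 0.037" --pt "0 0 0 0 0.032" --pt "0 0 0 0 0.027" --pt "0 0 0 0 0.02" --force 20

```text
clock: 5.15
tcp_pos: [0.5397, -0.0493, 0.2958]
orientation: [-0.321, 3.123, -0.002]
contact_force: [-0.9, -1.5, 8.4]
grip_width: 0.0277
gripper_force: 20.1
```

```bash
python3 -c "
from st import *
st('pics/a2.png')"
```

```text
t 5.15 shift [-0.0001  0.0014  0.0008] roll -0.0011 tilt [ 2.e-03 -8.e-04 -1.e+00] w 0.027679601719752145
F [-0.9 -1.5  8.4] grip 20.1 v 0.002
blue [428 239   7  13  49] [431.6 245.3]
```

Call:
carry_out --pt "0 0 0 0 0.04" --pt "0 0 0 0 0.055" --pt "0 0 0 0 0.07" --pt "0 0 0 0 0.072" --pt "0 0 0 0 0.072" --pt "0 0 0 0 0.072" --pt "0 0 0 0 0.072" --pt "0 0 0 0 0.065" --force 20

```text
clock: 6.0
tcp_pos: [0.5392, -0.0482, 0.2947]
orientation: [-0.323, 3.125, -0.0]
contact_force: [0.2, -0.2, -0.5]
grip_width: 0.0649
gripper_force: 0.0
```

Call:
carry_out --pt "0 0 0 0 0.058" --pt "0 0 0 0 0.052" --pt "0 0 0 0 0.047" --pt "0 0 0 0 0.042" --pt "0 0 0 0 0.038" --pt "0 0 0 0 0.034" --pt "0 0 0 0 0.03" --pt "0 0 0 0 0.025" --force 20

```text
clock: 6.8
tcp_pos: [0.5397, -0.049, 0.2958]
orientation: [-0.322, 3.123, -0.001]
contact_force: [-1.2, -1.2, 8.4]
grip_width: 0.0282
gripper_force: 19.1
```

```bash
python3 -c "
from st import *
st('pics/a3.png')"
```

```text
t 6.8 shift [-0.      0.001   0.0008] roll -0.0006 tilt [ 1.8e-03 -5.0e-04 -1.0e+00] w 0.028237175229863975
F [-1.2 -1.2  8.4] grip 19.1 v 0.002
blue [426 238   6  14  44] [429.2 244.7]
```

Call:
carry_out --pt "0 0 0 0 0.04" --pt "0 0 0 0 0.055" --pt "0 0 0 0 0.07" --pt "0 0 0 0 0.072" --pt "0 0 0 0 0.072" --pt "0 0 0 0 0.072" --pt "0 0 0 0 0.072" --pt "0 0 0 0 0.065" --force 20

```text
clock: 7.65
tcp_pos: [0.5392, -0.0483, 0.2947]
orientation: [0.323, -3.125, 0.0]
contact_force: [0.4, 0.6, 0.6]
grip_width: 0.0652
gripper_force: 0.0
```

Call:
carry_out --pt "0 0 0 0 0.058" --pt "0 0 0 0 0.053" --pt "0 0 0 0 0.049" --pt "0 0 0 0 0.046" --pt "0 0 0 0 0.043" --pt "0 0 0 0 0.04" --pt "0 0 0 0 0.037" --pt "0 0 0 0 0.034" --force 20

```text
clock: 8.45
tcp_pos: [0.5393, -0.0466, 0.2953]
orientation: [-0.325, 3.125, 0.004]
contact_force: [-3.5, 8.2, 8.3]
grip_width: 0.0344
gripper_force: 14.6
```

```bash
python3 -c "
from st import *
st('pics/a4.png')"
```

```text
t 8.45 shift [ 0.0001 -0.0014  0.0003] roll 0.0014 tilt [-1.0e-04  2.4e-03 -1.0e+00] w 0.0343641607626973
F [-3.5  8.2  8.3] grip 14.6 v 0.003
blue [426 238   6  13  43] [429.2 244.6]
```

Call:
carry_out --pt "0 0 0 0 0.033" --pt "0 0 0 0 0.032" --pt "0 0 0 0 0.031" --pt "0 0 0 0 0.03" --pt "0 0 0 0 0.029" --pt "0 0 0 0 0.028" --pt "0 0 0 0 0.027" --pt "0 0 0 0 0.026" --force 20

```text
clock: 9.3
tcp_pos: [0.5394, -0.0471, 0.2954]
orientation: [-0.324, 3.124, 0.003]
contact_force: [-2.7, 6.1, 8.6]
grip_width: 0.0329
gripper_force: 19.0
```

```bash
python3 -c "
from st import *
st('pics/a5.png')"
```

```text
t 9.3 shift [ 0.0001 -0.0009  0.0004] roll 0.0009 tilt [ 2.e-04  2.e-03 -1.e+00] w 0.032855697198198114
F [-2.7  6.1  8.6] grip 19.0 v 0.001
blue [426 238   6  13  42] [429.2 244.5]
```

It stalls at 32.9 mm and 19 N, short of the full squeeze, so the stopper is home. I'll raise the grip moderately to get clearly above 10 N.

Call:
carry_out --pt "0 0 0 0 0.026" --pt "0 0 0 0 0.026" --pt "0 0 0 0 0.026" --pt "0 0 0 0 0.026" --pt "0 0 0 0 0.026" --pt "0 0 0 0 0.026" --pt "0 0 0 0 0.026" --pt "0 0 0 0 0.026" --force 28

```text
clock: 10.15
tcp_pos: [0.5395, -0.0481, 0.2957]
orientation: [-0.323, 3.124, 0.001]
contact_force: [-2.0, 2.2, 9.4]
grip_width: 0.0308
gripper_force: 27.0
```

```bash
python3 -c "
from st import *
st('pics/a6.png')"
```

```text
t 10.15 shift [0.     0.0001 0.0007] roll -0.0002 tilt [ 1.e-03  9.e-04 -1.e+00] w 0.030754724179744456
F [-2.   2.2  9.4] grip 27.0 v 0.002
blue [425 238   7  14  46] [429.  244.8]
```

It held at about 27 N with the trigger still short of its end stop and stiffness matching the pad, so it's home. Now I'll let go and lift.

Call:
carry_out --pt "0 0 0 0 0.04" --pt "0 0 0 0 0.055" --pt "0 0 0 0 0.07" --pt "0 0 0 0 0.08" --pt "0 0 0 0 0.08" --pt "0 0 -0.02 0 0.08" --pt "0 0 -0.05 0 0.08" --pt "0 0 -0.09 0 0.08" --force 20

```text
clock: 11.0
tcp_pos: [0.5386, -0.0483, 0.3842]
orientation: [0.323, -3.121, 0.0]
contact_force: [1.3, 0.7, 0.3]
grip_width: 0.0803
gripper_force: 0.0
```

Call:
carry_out --pt "0 -0.02 0 0 0.06" --pt "0 -0.045 0 0 0.03" --pt "0 -0.07 0 0 0" --pt "0 -0.09 0 0 0" --pt "0 -0.097 0 0 0" --pt "0 -0.097 0 0 0" --pt "0 -0.097 0 0 0" --pt "0 -0.097 0 0 0"

```text
clock: 11.8
tcp_pos: [0.5591, -0.1418, 0.3846]
orientation: [0.326, -3.124, -0.001]
contact_force: [0.7, 1.5, -0.6]
grip_width: -0.0001
gripper_force: 0.0
```

```bash
python3 -c "
from st import *
go([0,-.097,.288],[.5395,-.048,.206]);print(r.get_obs()['contact_force'])
cw=r.calibration('wrist');im=r.grab_frame('wrist')
print(blobs(im)['yellow']);print(proj(cw,w([.5395,-.048,.206],box(-.013,.013,-.109,-.085,.111,.115))))"
```

```text
t 11.8 shift [ 0.     -0.0012  0.0966] roll 0.0021 tilt [-3.e-04  7.e-04 -1.e+00] w -0.00010858393905441517
[ 0.67815373  1.47689759 -0.62180734]
[(array([266, 195,  31,  31, 809], dtype=int32), array([280.6, 209.9]))]
[[267.03356445 194.5806491 ]
 [266.77748624 195.78168182]
 [295.72878594 194.64119536]
 [295.91918746 195.84305778]
 [267.46379194 223.83941761]
 [267.22202637 225.44511921]
 [295.295483   223.89552879]
 [295.47353293 225.50193115]]
```

Call:
carry_out --pt "0 -0.001 0.03 0 0" --pt "0 -0.001 0.06 0 0" --pt "0 -0.001 0.085 0 0" --pt "0 -0.001 0.092 0 0" --pt "0 -0.001 0.096 0 0" --pt "0 -0.001 0.099 0 0" --pt "0 -0.001 0.102 0 0" --pt "0 -0.001 0.104 0 0"

```text
clock: 12.65
tcp_pos: [0.5597, -0.1441, 0.2823]
orientation: [-0.323, 3.123, 0.001]
contact_force: [-3.3, 1.4, 6.4]
grip_width: 0.0003
gripper_force: 2.9
```

Call:
carry_out --pt "0 0 0.001 0 0" --pt "0 0 0.001 0 0" --pt "0 0 0.001 0 0" --pt "0 0 0.001 0 0" --pt "0 0 0.001 0 0" --pt "0 0 0.001 0 0" --pt "0 0 0.001 0 0" --pt "0 0 0.001 0 0"

```text
clock: 13.45
tcp_pos: [0.5597, -0.1441, 0.2816]
orientation: [-0.323, 3.123, 0.001]
contact_force: [-3.9, 0.8, 5.6]
grip_width: 0.0
gripper_force: 3.1
```

```bash
python3 -c "
from st import *
st('pics/b1.png')"
```

```text
t 13.45 shift [ 0.      0.0982 -0.0134] roll 0.0003 tilt [ 1.9e-03  5.0e-04 -1.0e+00] w 4.174186398502542e-05
F [-3.9  0.8  5.6] grip 3.1 v 0.002
blue [426 238   6  13  37] [428.9 244.2]
```

View pics/b1.png

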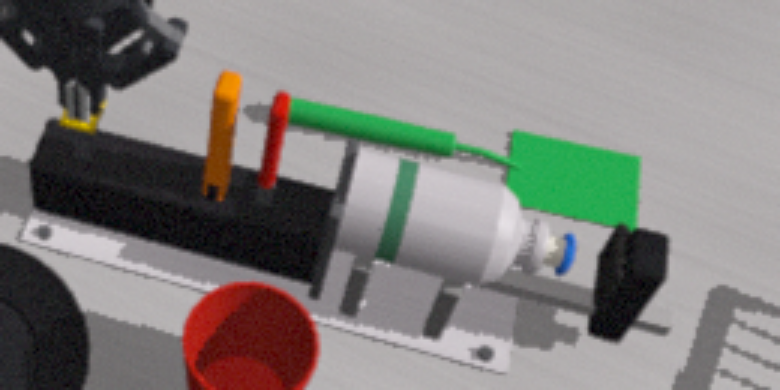

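The jaw has sprung back, now at about (628,280), while the blue head at (567,253) stays seated. I'll press slightly deeper to finish the return, then lift away.

Call:
carry_out --pt "0 0 0.001 0 0" --pt "0 0 0.002 0 0" --pt "0 0 0.002 0 0" --pt "0 0 0.002 0 0" --pt "0 0 0.002 0 0" --pt "0 0 0.002 0 0" --pt "0 0 0.002 0 0" --pt "0 0 0.002 0 0"

```text
clock: 14.3
tcp_pos: [0.5598, -0.1444, 0.281]
orientation: [-0.323, 3.122, 0.001]
contact_force: [-6.5, 1.8, 18.2]
grip_width: 0.0005
gripper_force: 8.9
```

Call:
carry_out --pt "0 0 -0.01 0 0" --pt "0 0 -0.03 0 0" --pt "0 0 -0.06 0 0" --pt "0 0 -0.09 0 0" --pt "0 0 -0.11 0 0" --pt "0 0 -0.12 0 0" --pt "0 0 -0.12 0 0" --pt "0 0 -0.12 0 0"

```text
clock: 15.1
tcp_pos: [0.5591, -0.144, 0.3972]
orientation: [0.324, -3.125, -0.0]
contact_force: [-0.4, -0.1, -0.1]
grip_width: 0.0001
gripper_force: 0.0
```

```bash
python3 -c "
from st import *
st('pics/b2.png')"
```

```text
t 15.1 shift [-0.0006  0.0979  0.1023] roll 0.0004 tilt [-4.e-04  2.e-04 -1.e+00] w 0.00010518837050761547
F [-0.4 -0.1 -0.1] grip 0.0 v 0.017
blue [426 238   6  13  38] [428.9 244.2]
```

View pics/b2.png

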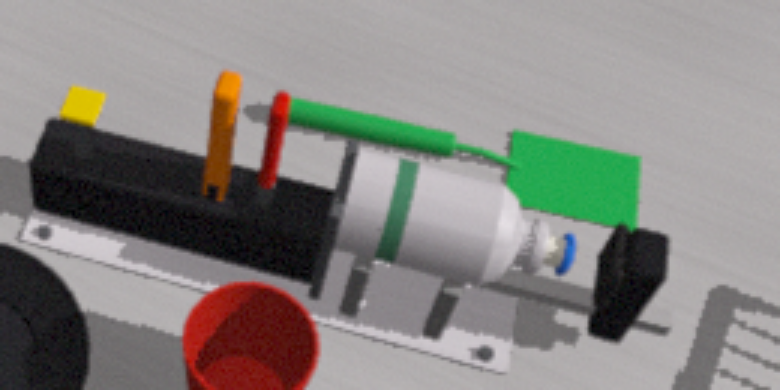

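The tab is up again, the trigger is at rest, the jaw is fully open and the stopper is in, so I'm handing in.

```bash
python3 -c "
from bench import r
print(r.hand_in())"
```

```text
the job is handed in; nothing more can be done
None
```

I handed the job in at about 15 s; no verdict came back. The trigger stalled on the fourth stroke, short of its end, and I held it there at about 27 N, roughly 17–19 N on the stopper. Then I let go and pressed the tab; the last picture shows the jaw fully open, the stopper in, and the trigger and tab at rest.

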